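# Roll the flask into its parking bay with the hand pad

## Task

The steel flask has been left lying on the desk. Take the hand pad by its block, lay its rubber sole flat on top of the flask and, pressing lightly, roll the flask under it over the low lip into the bay until it lies against the stop rail. Then set the pad back flat on its cork mat; never press or push hard, do not touch the flask with the gripper itself, and leave the other things on the desk alone.

Things in the scene. Friction and masses are not known exactly. Their poses are not given: they have to be found in the camera images.
- flask_mid (a point): Centre of the lying steel flask, on its axis (30 mm above the desk), half-way along the steel shell, a smooth cylinder 60 mm in diameter, 165 mm long along its x axis. A black cap, 46 mm across, touching nothing, ends 121 mm from the centre on the +x side. About 0.45 kg (varies), rolls freely; thin shell that dents when pressed with 20 N. x axis starts within 4 degrees of the bay's x.
- bay: Aluminium parking bay fixed to the desk: a stop rail and a low lip. Origin: on the desk at the foot of the rail's face, half-way along. x along the rail (270 mm long), z up; the flask comes from +y, rolled towards -y. Rail 40 mm high, from y = -20 mm to its face at y = 0. The parked flask touches the rail, its axis at y = 30 mm, on bare desk between lip and rail.
- pad_grip (a point): Centre of the hand pad's wooden grip block, 33 mm above the underside of the sole. Pad: flat board 70 (x) by 150 (y) mm, 16 mm thick with its stiff rubber sole; on its middle a block 28 (x) by 46 (y) mm, 16 to 50 mm above the sole, gripped across the 46 mm from above. Axes are the pad's own, z up. About 0.25 kg (varies). Starts lying on the mat.
- mat: Cork mat fixed to the desk, 110 mm (x) by 190 mm (y), 4 mm thick, origin at the centre of its underside. The pad starts on it and belongs back on it, sole down, centre over centre within 30 mm.
- jar: Bystander: amber jar, 60 mm across, 75 mm high; origin at centre of its underside.
- carton: Bystander: cardboard carton 45 x 75 x 85 mm high; origin at centre of its underside.
- stamp: Bystander: small black office stamp with a wooden knob, 30 x 55 mm, 73 mm high; origin at centre of its underside.
- drops: Bystander: small white bottle 44 mm across, 85 mm high; origin at centre of its underside.
- bay_lip (a point): Foot of the bay's lip, at desk level, mid-length and mid-width (54.5 mm in front of the rail's face; axes as the bay's). The lip is a rigid dark steel strip 8 mm wide (y) and 250 mm long (x), clamped at a height that differs each time, 2 to 6 mm above the desk, not measured. The flask meets it when its axis is 69 to 77 mm from the rail's face and must climb it.
Mind the look-alikes: they are no part of the job. Leave any purple or red look-alike of the part that bears pad_grip alone.

How it is judged:
By the outcome, as a careful person would: the job done as asked, in the order asked, and still so for the second after the job is handed in, with the robot touching nothing.
It also fails if it takes over 72 s, if anything falls off the work surface, if the arm or the gripper's body presses on something with over 40 N, if the wrist force passes 120 N, or if a joint passes its speed limit or range.

## Robot

A 6-joint arm with a two-finger parallel gripper is mounted at the origin on the work surface. World frame = base frame: x ahead of the robot, y to its left, z up, the work surface at z = 0. Lengths are in mm, angles in degrees, forces in N, time in s.
With the tool pointing down it reaches from about 300 to 850 mm from the base axis. Payload 4.2 kg.
Tool frame: the origin (TCP) lies at the centre of the arm's flange, where the gripper is bolted on; the fingertips stand 191 mm ahead of it and the grasp point (between the pads) lies 172 mm ahead of it; z points along the fingers, y is the direction in which the jaws open and shut (so a half turn about z gives the same grasp; the last joint's range is limited). The gripper opens to 91 mm and grips with 3 to 60 N. Pads are 32 mm wide; open, the fingers measure 118 mm over their backs; the gripper's body (76 mm by 178 mm) begins 60 mm behind the grasp point.
Start: joints at [66.578, 18.312, 89.639, -0, 72.044, -1.146], TCP at [217.967, 532.084, 404.776] pointing down, gripper open.
Joint ranges: [-177.97, 177.97], [-48.28, 115.42], [12.27, 149.76], [-77.06, 257.06], [2.81, 150.46], [-146.56, 146.56]. Speed limits (degrees/s): [147.25, 147.25, 180, 180, 180, 180].

## Interface

Orientations are given as [roll, pitch, yaw] about the fixed x, y, z axes, in that order (R = Rz(yaw) Ry(pitch) Rx(roll)).
In Python, from workcell import status, vision, ticket gives the robot as it stands.
- The arm moves only by the shell command python3 -m jog 'ROWS' [FORCE]. ROWS is JSON, a list of rows, each a list of 7 numbers: the finger opening in m, from 0 to 0.0912, then the shift along the tool's x, y, z in m, then the turn, a rotation vector about the tool's x, y, z in rad. A call has 1 to 12 rows; each row shifts and turns the commanded pose from where the row before left it, along the tool's axes as they then stand; what a row does not reach is not made up. A row lasts 1/8 s, in which the tool goes at most 62.5 mm and 10.7 degrees, less where a joint would pass 70% of its speed; a pose out of reach is approached as far as the arm can. A call with a gripper value outside its range is refused whole. The fingers move at their own pace and stop on an object; FORCE is the grip in N (left out, the last holds). Time passes only in rows, so rows that do not move let the fingers close. It gives the time, the measured TCP pose, the force and the opening at its end, in the units of the state.
- status.state(): the state, without advancing time (a new reading comes with each control period).
- vision.grab_frame(name): name is "scene" or "top"; returns a dict with "color" (480x640x3 uint8, blue, green, red), "depth" (480x640 float32, mm along the optical axis (not along the pixel's ray), 0 where there is no reading), "fov_y" (degrees; the focal length in pixels is half the picture's height over the tangent of half this angle, whatever the lens; pixels are square), "cx", "cy" (the principal point, pixels), "k1" (the pictures are not rectified: a ray, as slopes to the right and down, at radius r is drawn at 1 + k1 r^2 times it, then the intrinsics apply), "pose" (4x4, takes a point from camera to world coordinates). Camera axes: x right, y down, z forward; pixel columns grow to the right and rows downward; lengths in mm; the calibration is good to about 2 mm. A picture is of the moment at which its call begins.
- ticket.job_done(): hands the job in, once; it reports no verdict.
Trained networks look in the newest picture that a camera, given by its name, has taken for a name from the list of things; names that differ only in an ending like _2 or _b are one class to them, and where a whole thing is asked for, a point or a joint stands for the part that bears it (a point fixed in the world has none). Each returns a list of dicts, best first, with "p" (0 to 1); they miss things now and then, are a little off and sometimes report something else, mostly with a low value. They report only what shows in the picture. A call takes as long as a camera call. They do not tell look-alikes from the thing itself.
- vision.find_in(camera, label): "location" ([x, y, z] in mm, in world coordinates, good to about 4 mm: the middle of the surface that is visible of it).
- vision.silhouettes(camera, label): "pixels" (480x640 bool, what is visible of it).
The state is a dict: "time_s": time; "qpos": joint angles; "qvel": joint speeds; "effort": joint torques, N m; "ee_pos": TCP position; "ee_rot": TCP orientation; "force": force on the tool from outside, world axes, zero at the start; "torque": the same for the moment, N m; "gripper_width": finger opening in mm.
Only numpy, scipy, OpenCV 4.12 (cv2) and the standard library are available. Lean on these libraries where they do the work, as an engineer would, in place of code of your own. Each camera call takes 0.05 s, during which the arm holds its last target.

## Working session

There is one attempt and no reset: what is moved stays moved. The work goes in short steps, Python scripts to look and compute and a shell command to move; the robot and the scene stay as the last step left them, time stands still between calls to the robot, and variables do not carry over. Pictures are saved under pics/ and viewed, and the job is handed in when it is done.

```bash
ls; mkdir -p pics
cat > h.py <<'E'
import numpy as np, cv2
from workcell import status, vision, ticket
from scipy.spatial.transform import Rotation as R
def f(F): return 240/np.tan(np.radians(F['fov_y'])/2)
def cloud(F):
    fl=f(F); K=np.array([[fl,0,F['cx']],[0,fl,F['cy']],[0,0,1.]])
    v,u=np.mgrid[:480,:640]; p=np.stack([u,v],-1).reshape(-1,1,2).astype(np.float64)
    n=cv2.undistortPoints(p,K,np.array([F['k1'],0,0,0,0.])).reshape(480,640,2)
    d=F['depth'].astype(float); P=np.dstack([n[...,0]*d,n[...,1]*d,d])
    W=P@F['pose'][:3,:3].T+F['pose'][:3,3]; W[d<=0]=np.nan
    return W
def proj(F,p):
    T=np.linalg.inv(F['pose']); q=np.atleast_2d(p)@T[:3,:3].T+T[:3,3]
    s=q[:,:2]/q[:,2:]; r=(s**2).sum(1,keepdims=True); s=s*(1+F['k1']*r)
    return s*f(F)+[F['cx'],F['cy']]
E
python3 - <<'E'
from h import *
for c in ('scene','top'):
    F=vision.grab_frame(c); cv2.imwrite(f'pics/{c}0.png',F['color']); print(c,F['fov_y'],F['cx'],F['cy'],F['k1'],F['pose'].round(3).tolist())
    np.savez(f'{c}0.npz',W=cloud(F))
    for l in ['flask_mid','bay','pad_grip','mat','jar','carton','stamp','drops','bay_lip']:
        print(l,[(np.round(d['location']).tolist(),round(d['p'],2)) for d in vision.find_in(c,l)])
print(status.state())
E
```

```text
pics
scene 46.85029380404619 331.4504518636689 234.06289737191278 -0.044399913659864176 [[-0.238, 0.56, -0.793, 1465.934], [0.971, 0.156, -0.18, 218.668], [0.023, -0.813, -0.581, 720.284], [0.0, 0.0, 0.0, 1.0]]
flask_mid [([608.0, -28.0, 50.0], 0.94)]
bay [([582.0, -150.0, 21.0], 0.75)]
pad_grip [([550.0, 234.0, 18.0], 0.93), ([507.0, 448.0, 19.0], 0.93), ([336.0, 268.0, 14.0], 0.71)]
mat [([567.0, 241.0, 2.0], 0.73)]
jar [([502.0, -366.0, 45.0], 0.96), ([582.0, -150.0, 23.0], 0.28)]
carton [([652.0, -395.0, 57.0], 0.65), ([582.0, -147.0, 22.0], 0.31)]
stamp [([741.0, 187.0, 23.0], 0.77), ([582.0, -149.0, 23.0], 0.55)]
drops [([732.0, 334.0, 51.0], 0.68)]
bay_lip [([582.0, -150.0, 22.0], 0.63)]
top 47.31759167857077 314.8345513600405 237.6260759277488 -0.13228983114756876 [[0.017, -0.997, 0.078, 450.096], [-1.0, -0.019, -0.025, 27.167], [0.026, -0.078, -0.997, 1141.681], [0.0, 0.0, 0.0, 1.0]]
flask_mid [([577.0, -31.0, 56.0], 0.68)]
bay [([556.0, -145.0, 40.0], 0.89)]
pad_grip [([482.0, 445.0, 15.0], 0.68), ([531.0, 230.0, 19.0], 0.67), ([314.0, 271.0, 16.0], 0.59)]
mat [([532.0, 240
[... 187 characters left out ...]
 0.86)]
bay_lip [([554.0, -148.0, 39.0], 0.6)]
{'time_s': 1.0, 'qpos': array([ 6.65781292e+01,  1.83106398e+01,  8.96395867e+01,  9.57555519e-04,
        7.20437808e+01, -1.14758082e+00]), 'qvel': array([ 0.0604621 , -0.01139265,  0.01392366,  0.01939329,  0.01869443,
       -0.09372829]), 'effort': array([-1.54825375e-04, -4.12354267e+01, -2.32235169e+01,  7.27636158e-02,
        3.77120648e-02, -6.01773436e-06]), 'ee_pos': array([217.95768971, 532.08022685, 404.78458717]), 'ee_rot': array([ 1.79993990e+02, -7.90741549e-04,  1.57725415e+02]), 'force': array([-0.0624742 , -0.52893123,  0.45758954]), 'torque': array([ 0.02549516, -0.00711774, -0.04138885]), 'gripper_width': 91.11419288266886}
```

View pics/scene0.png

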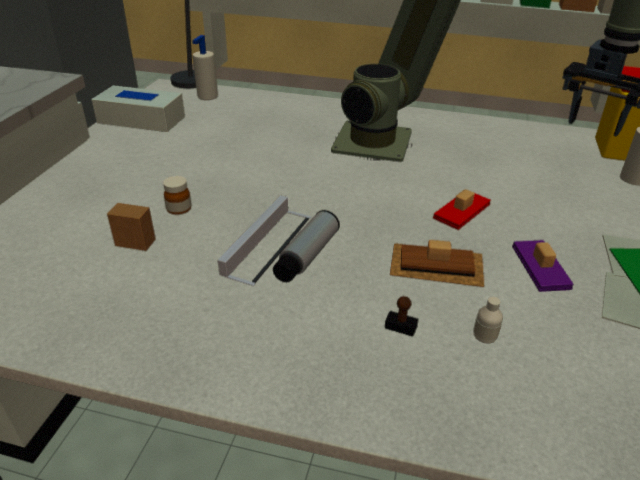

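View pics/top0.png

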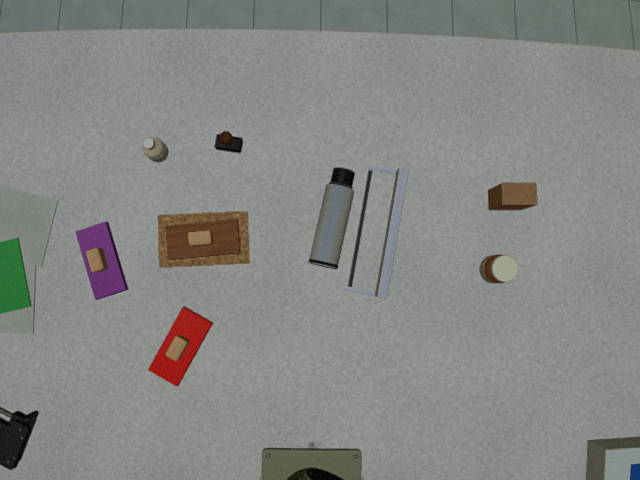

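```bash
cat > m.py <<'E'
from h import *
def rect(P): 
    (c,s,a)=cv2.minAreaRect(P.astype(np.float32)); return np.round(c,1),np.round(s,1),round(a,1)
if __name__=='__main__':
  for c in ('scene','top'):
    F=vision.grab_frame(c); W=cloud(F)
    print('==',c,'desk z med', np.nanmedian(W[...,2]))
    for l in ['flask_mid','pad_grip','mat','bay']:
        for d in vision.silhouettes(c,l):
            m=d['pixels'].copy(); m=cv2.erode(m.astype(np.uint8),np.ones((2,2)))>0
            P=W[m]; P=P[np.isfinite(P[:,0])]
            if len(P)<30: continue
            print(l,round(d['p'],2),len(P),'z pct',np.percentile(P[:,2],[2,50,98]).round(1),'mean',P.mean(0).round(1),rect(P[:,:2]))
            if l=='pad_grip':
                z0=np.percentile(P[:,2],99); T=P[P[:,2]>z0-8]; print('   block top',T.mean(0).round(1),len(T),rect(T[:,:2]))
                B=P[P[:,2]<30]; print('   board',rect(B[:,:2]),np.median(B[:,2]))
E
python3 m.py
```

```text
== scene desk z med 1.095351584596301
flask_mid 0.74 2124 z pct [17.2 50.5 61.4] mean [599.2 -28.4  46.8] (array([570. , -26.7]), array([ 55.8, 233. ]), 74.5)
pad_grip 0.82 1844 z pct [ 1.9 17.8 52.3] mean [504.2 446.   21. ] (array([476.3, 455.1]), array([168.4,  92.8]), 19.8)
   block top [487.9 445.8  50.5] 199 (array([484.3, 446.1]), array([47.5, 27.5]), 22.1)
   board (array([476.3, 455.1]), array([168.4,  92.8]), 19.8) 17.218029000073784
pad_grip 0.59 1127 z pct [ 3.2 16.8 51.2] mean [333.5 273.8  20.4] (array([313.2, 276.7]), array([ 67.2, 153.9]), 62.7)
   block top [319.2 275.3  49.2] 116 (array([316.2, 275.5]), array([24. , 43.1]), 60.6)
   board (array([313.2, 276.7]), array([ 67.2, 153.9]), 62.7) 16.22239257661829
mat 0.6 965 z pct [1.7 5.1 8.1] mean [559.8 239.1   5.2] (array([535.6, 234.4]), array([109.9, 187.6]), 4.5)
bay 0.86 1852 z pct [ 0.5 24.9 42. ] mean [ 578.6 -147.3   23.4] (array([ 555.9, -126. ]), array([ 81.7, 276.6]), 80.1)
== top desk z med -1.087836471345554
flask_mid 0.63 2653 z pct [36.9 53.6 61.1] mean [573.  -36.2  52.1] (array([578.5, -39.1]), array(
[... 534 characters left out ...]
482.5, 442.9]), array([146.2,  69.7]), 19.6) 14.605653648239127
pad_grip 0.66 2394 z pct [10.  15.3 50.4] mean [311.1 269.   19.5] (array([310.5, 270.6]), array([ 69.3, 149.7]), 61.7)
   block top [311.2 271.7  48.3] 307 (array([310.7, 272.6]), array([28.6, 45.2]), 59.6)
   board (array([310.5, 270.6]), array([ 69.3, 149.7]), 61.7) 14.845919183796127
mat 0.9 1894 z pct [-1.8  2.7  7.2] mean [532.5 231.5   2.8] (array([532.1, 231.5]), array([108.5, 187.9]), 3.9)
mat 0.32 2663 z pct [36.4 53.6 61.1] mean [573.1 -36.3  51.9] (array([580.5, -40.3]), array([ 61.4, 206. ]), 78.1)
bay 0.77 1567 z pct [-1.2 38.1 42.9] mean [ 554.6 -149.4   32. ] (array([ 556.1, -135. ]), array([ 83.9, 268.3]), 80.4)
```

```bash
cat > fl.py <<'E'
from h import *
from scipy.optimize import least_squares
def axis(P,c0,th0):
    def res(p):
        th,yo,z=p; n=np.array([-np.sin(th),np.cos(th)])
        return np.hypot((P[:,:2]-c0)@n-yo,P[:,2]-z)-30
    r=least_squares(res,[th0,0,30],loss='soft_l1',f_scale=1.5); return r.x,np.median(abs(r.fun))
def flask(F,W,ck):
    ds=vision.silhouettes(ck,'flask_mid')
    out=[]
    for d in ds[:1]:
        m=d['pixels']&(F['color'].min(-1)>45)  # steel only
        m=cv2.erode(m.astype(np.uint8),np.ones((3,3)))>0
        P=W[m]; P=P[np.isfinite(P[:,0])&(P[:,2]>25)]
        c0=np.median(P[:,:2],0); x,e=axis(P,c0,np.radians(-12))
        u=np.array([np.cos(x[0]),np.sin(x[0])]); n=np.array([-u[1],u[0]])
        s=(P[:,:2]-c0)@u; lo,hi=np.percentile(s,[.5,99.5])
        c=c0+n*x[1]
        print(ck,'flask p',round(d['p'],2),'yaw',np.degrees(x[0]).round(2),'z',x[2].round(1),'err',round(e,2),'ends',(c+u*lo).round(1),(c+u*hi).round(1),'len',round(hi-lo,1),'mid',(c+u*(lo+hi)/2).round(1),len(P))
def rail(F,W,ck):
    m=vision.silhouettes(ck,'bay')[0]['pixels']; P=W[m]; P=P[np.isfinite(P[:,0])]
    T=P[P[:,2]>34]; (c,s,a)=cv2.minAreaRect(T[:,:2].astype(np.float32))
    vx=cv2.fitLine(T[:,:2].astype(np.float32),cv2.DIST_HUBER,0,.01,.01).ravel()
    print(ck,'rail top rect',np.round(c,1),np.round(s,1),a,'line yaw',np.degrees(np.arctan2(vx[1],vx[0])),vx[2:],len(T),np.median(T[:,2]))
if __name__=='__main__':
  for ck in ('scene','top'):
    F=vision.grab_frame(ck); W=cloud(F); flask(F,W,ck); rail(F,W,ck)
E
python3 fl.py
python3 - <<'E'
import cv2
a=cv2.imread('pics/top0.png')[150:310,280:430]; cv2.imwrite('pics/topz.png',cv2.resize(a,None,fx=3.7,fy=3.7,interpolation=cv2.INTER_CUBIC))
a=cv2.imread('pics/scene0.png')[180:300,200:360]; cv2.imwrite('pics/scz.png',cv2.resize(a,None,fx=5,fy=5,interpolation=cv2.INTER_CUBIC))
E
```

```text
scene flask p 0.68 yaw -11.72 z 30.1 err 0.81 ends [490.3 -18.2] [641.3 -49.5] len 154.2 mid [565.8 -33.9] 1326
scene rail top rect [ 560.2 -114.6] [108.4 273.9] 80.75662231445312 line yaw -9.621137 [ 566.3492  -157.55518] 810 39.725031760270554
top flask p 0.71 yaw -11.68 z 28.5 err 1.12 ends [491.  -18.8] [639.3 -49.5] len 151.5 mid [565.2 -34.2] 1982
top rail top rect [ 551.8 -158.9] [ 21.3 269.5] 80.44737243652344 line yaw -9.628674 [ 550.5449  -158.50438] 1292 38.59907042214763
```

View pics/topz.png

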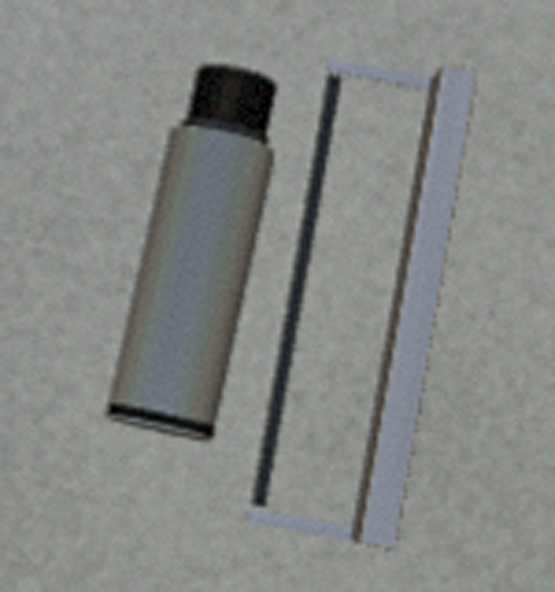

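View pics/scz.png

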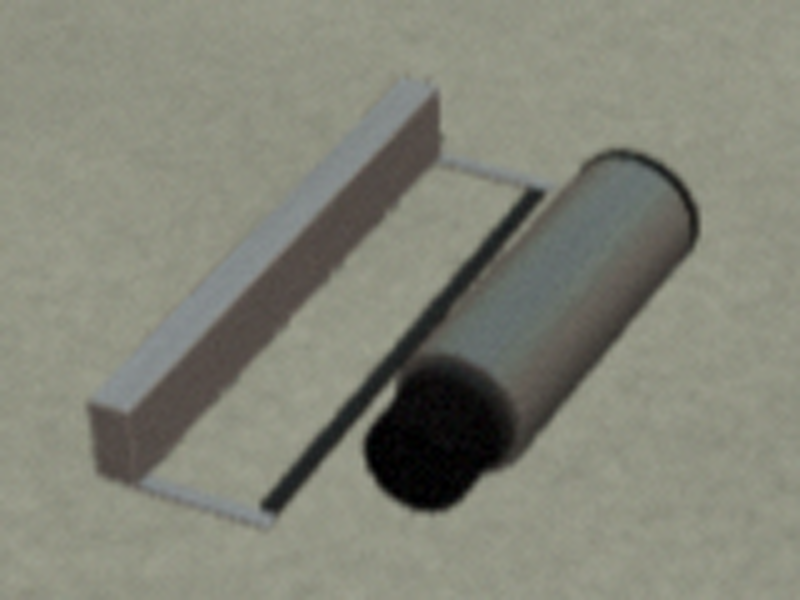

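Brown pad on mat at top-image (199,238), flask (332,222), bay (380,230), red (180,347) and purple (100,260) look-alikes. Pad ≈ (531,231), pad x yaw 6.4°; bay origin ≈ (553.5,-149), yaw -9.6°; flask mid ≈ (561,-33), yaw -11.7°.

```bash
python3 -m jog '[[0.09,0,0,0.033,0,0,-0.167],[0.09,0,0,0.033,0,0,-0.167],[0.09,0,0,0.033,0,0,-0.167],[0.09,-0.0308,-0.0371,0,0,0,0],[0.09,-0.0308,-0.0371,0,0,0,0],[0.09,-0.0308,-0.0371,0,0,0,0],[0.09,-0.0308,-0.0371,0,0,0,0],[0.09,-0.0308,-0.0371,0,0,0,0],[0.09,-0.0308,-0.0371,0,0,0,0],[0.09,-0.0308,-0.0371,0,0,0,0],[0.09,-0.0308,-0.0371,0,0,0,0],[0.09,-0.0308,-0.0371,0,0,0,0]]' 30
```

```text
time_s: 3.3
ee_pos: [531.9, 230.1, 305.9]
ee_rot: [180.0, 0.0, -173.6]
force: [-0.6, 0.3, 0.1]
gripper_width: 90.1
```

```bash
python3 -m jog '[[0.09,0,0,0.04,0,0,0],[0.09,0,0,0.03,0,0,0],[0.09,0,0,0.0145,0,0,0],[0.09,0,0,0.005,0,0,0],[0.09,0,0,0.0015,0,0,0],[0.09,0,0,0,0,0,0]]' 30
python3 - <<'E'
from h import *
F=vision.grab_frame('scene');cv2.imwrite('pics/s1.png',cv2.resize(F['color'][150:330,330:570],None,fx=3,fy=3))
E
```

```text
time_s: 4.05
ee_pos: [531.1, 231.6, 215.7]
ee_rot: [180.0, 0.1, -173.6]
force: [0.1, -0.6, -0.7]
gripper_width: 89.8
```

View pics/s1.png

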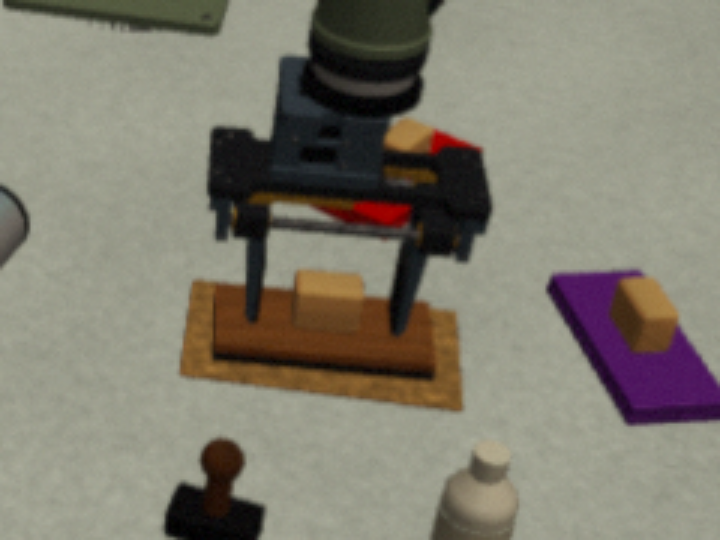

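The fingers (255,320 and 400,330 in the crop) straddle the block at (330,300). Closing.

```bash
python3 -m jog '[[0.04,0,0,0,0,0,0],[0.04,0,0,0,0,0,0],[0.04,0,0,0,0,0,0],[0.04,0,0,0,0,0,0],[0.04,0,0,0,0,0,0],[0.04,0,0,0,0,0,0]]' 35
```

```text
time_s: 4.85
ee_pos: [530.8, 231.4, 214.7]
ee_rot: [180.0, 0.0, -173.6]
force: [0.6, 0.2, -0.3]
gripper_width: 45.9
```

```bash
python3 -m jog '[[0.04,0,0,-0.015,0,0,0],[0.04,0,0,-0.03,0,0,0],[0.04,0,0,-0.04,0,0,0.14],[0.04,0,0,0,0,0,0.14],[0.04,-0.0123,-0.03545,0,0,0,0],[0.04,-0.0123,-0.03545,0,0,0,0],[0.04,-0.0123,-0.03545,0,0,0,0],[0.04,-0.0123,-0.03545,0,0,0,0],[0.04,-0.0123,-0.03545,0,0,0,0],[0.04,-0.0123,-0.03545,0,0,0,0],[0.04,0,0,0,0,0,0],[0.04,0,0,0,0,0,0]]'
python3 - <<'E'
from h import *
for c in ('scene','top'):
  F=vision.grab_frame(c);cv2.imwrite(f'pics/{c}2.png',cv2.resize(F['color'][100:340,180:480],None,fx=2.5,fy=2.5))
s=status.state();print(s['force'],s['torque'],s['ee_pos'])
E
```

```text
time_s: 6.35
ee_pos: [567.8, 9.4, 300.1]
ee_rot: [180.0, -0.0, 170.4]
force: [0.1, -0.8, -2.9]
gripper_width: 46.1
[ 0.41688356  0.27695081 -1.7866148 ] [ 0.06568962 -0.00939983 -0.04856676] [567.84723731  10.08481664 299.98193384]
```

View pics/scene2.png

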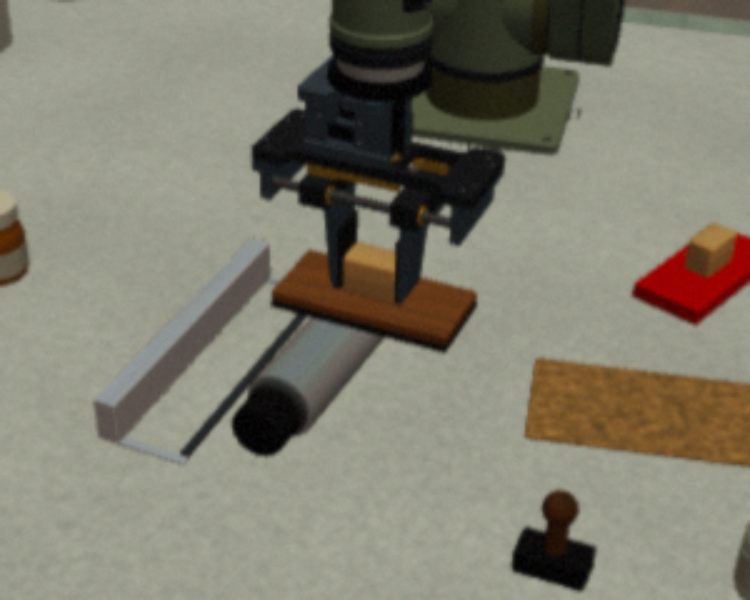

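View pics/top2.png

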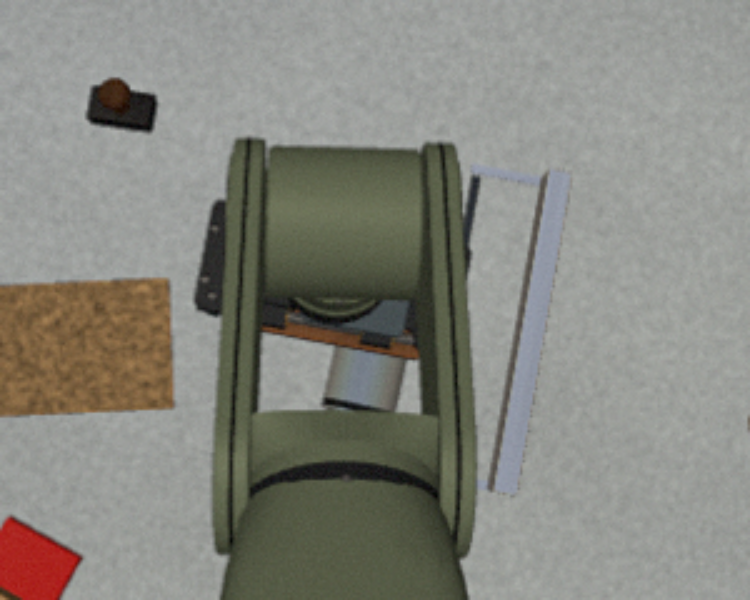

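Pad held level above the flask. Free Fz ≈ -2.3 N. Lowering to just above contact.

```bash
python3 -m jog '[[0.04,0,0,0.016,0,0,0],[0.04,0,0,0.008,0,0,0],[0.04,0,0,0.002,0,0,0],[0.04,0,0,0,0,0,0]]'
python3 -m jog '[[0.04,0,0,0.001,0,0,0],[0.04,0,0,0,0,0,0]]'
python3 -m jog '[[0.04,0,0,0.001,0,0,0],[0.04,0,0,0,0,0,0]]'
```

```text
time_s: 6.95
ee_pos: [568.1, 9.4, 273.4]
ee_rot: [-180.0, -0.0, 170.4]
force: [-0.1, 0.7, -2.0]
gripper_width: 45.6
time_s: 7.2
ee_pos: [568.1, 9.3, 273.0]
ee_rot: [180.0, 0.0, 170.4]
force: [-0.6, -0.1, -1.4]
gripper_width: 45.8
time_s: 7.45
ee_pos: [568.0, 9.3, 271.8]
ee_rot: [180.0, -0.0, 170.4]
force: [-0.6, 0.3, -3.4]
gripper_width: 45.6
```

```bash
python3 -m jog '[[0.04,0,0,0.001,0,0,0],[0.04,0,0,0,0,0,0]]'; python3 -c "
from workcell import status
for i in range(3): s=status.state();print(s['force'],s['torque'],s['ee_pos'])"
```

```text
time_s: 7.7
ee_pos: [568.1, 9.3, 270.7]
ee_rot: [180.0, 0.0, 170.4]
force: [0.5, 0.0, -2.2]
gripper_width: 46.0
[ 0.47204965  0.0059167  -2.16634006] [0.00072569 0.0162216  0.03163573] [568.08165913   9.29303762 270.7397962 ]
[ 0.47204965  0.0059167  -2.16634006] [0.00072569 0.0162216  0.03163573] [568.08165913   9.29303762 270.7397962 ]
[ 0.47204965  0.0059167  -2.16634006] [0.00072569 0.0162216  0.03163573] [568.08165913   9.29303762 270.7397962 ]
```

```bash
cat > st.py <<'E'
from workcell import status
s=status.state();print(s['time_s'],'F',s['force'].round(2),'T',s['torque'].round(3),'P',s['ee_pos'].round(2),'rot',s['ee_rot'].round(2),s['gripper_width'].round(1))
E
python3 -m jog '[[0.04,0,0,0.0005,0,0,0],[0.04,0,0,0,0,0,0]]'>/dev/null; python3 st.py
python3 -m jog '[[0.04,0,0,0.0005,0,0,0],[0.04,0,0,0,0,0,0]]'>/dev/null; python3 st.py
```

```text
Traceback (most recent call last):
  File "st.py", line 2, in <module>
    s=status.state();print(s['time_s'],'F',s['force'].round(2),'T',s['torque'].round(3),'P',s['ee_pos'].round(2),'rot',s['ee_rot'].round(2),s['gripper_width'].round(1))
                                                                                                                                            ^^^^^^^^^^^^^^^^^^^^^^^^
AttributeError: 'float' object has no attribute 'round'
Traceback (most recent call last):
  File "st.py", line 2, in <module>
    s=status.state();print(s['time_s'],'F',s['force'].round(2),'T',s['torque'].round(3),'P',s['ee_pos'].round(2),'rot',s['ee_rot'].round(2),s['gripper_width'].round(1))
                                                                                                                                            ^^^^^^^^^^^^^^^^^^^^^^^^
AttributeError: 'float' object has no attribute 'round'
```

```bash
python3 -m jog '[[0.04,0,0,0.0005,0,0,0],[0.04,0,0,0,0,0,0]]'>/dev/null; python3 st.py
```

```text
Traceback (most recent call last):
  File "st.py", line 2, in <module>
    s=status.state();print(s['time_s'],'F',s['force'].round(2),'T',s['torque'].round(3),'P',s['ee_pos'].round(2),'rot',s['ee_rot'].round(2),s['gripper_width'].round(1))
                                                                                                                                            ^^^^^^^^^^^^^^^^^^^^^^^^
AttributeError: 'float' object has no attribute 'round'
```

```bash
sed -i "s/,s\['gripper_width'\].round(1)//" st.py; python3 st.py
```

```text
8.45 F [-3.34  1.42  7.8 ] T [-0.286  0.708 -0.084] P [567.98   9.32 270.62] rot [1.8000e+02 4.0000e-02 1.7039e+02]
```

```bash
python3 -m jog '[[0.04,0,0,-0.0004,0,0,0],[0.04,0,-0.002,0,0,0,0],[0.04,0,-0.004,0,0,0,0],[0.04,0,-0.004,0,0,0,0]]'>/dev/null; python3 st.py
```

```text
8.95 F [-3.92  1.53  7.68] T [-0.128  0.679 -0.084] P [ 5.6611e+02 -5.5000e-01  2.7066e+02] rot [ 1.7999e+02 -1.0000e-02  1.7039e+02]
```

```bash
python3 -m jog '[[0.04,0,-0.004,-0.0003,0,0,0],[0.04,0,-0.005,0,0,0,0],[0.04,0,-0.005,0,0,0,0],[0.04,0,-0.005,0,0,0,0]]'>/dev/null; python3 st.py
python3 - <<'E'
from h import *
F=vision.grab_frame('scene');cv2.imwrite(f'pics/s3.png',cv2.resize(F['color'][140:320,200:400],None,fx=3.5,fy=3.5))
E
```

```text
9.45 F [-3.92  0.38  7.99] T [-0.009  0.861 -0.097] P [562.57 -19.35 270.67] rot [ 1.7999e+02 -1.0000e-01  1.7037e+02]
```

View pics/s3.png

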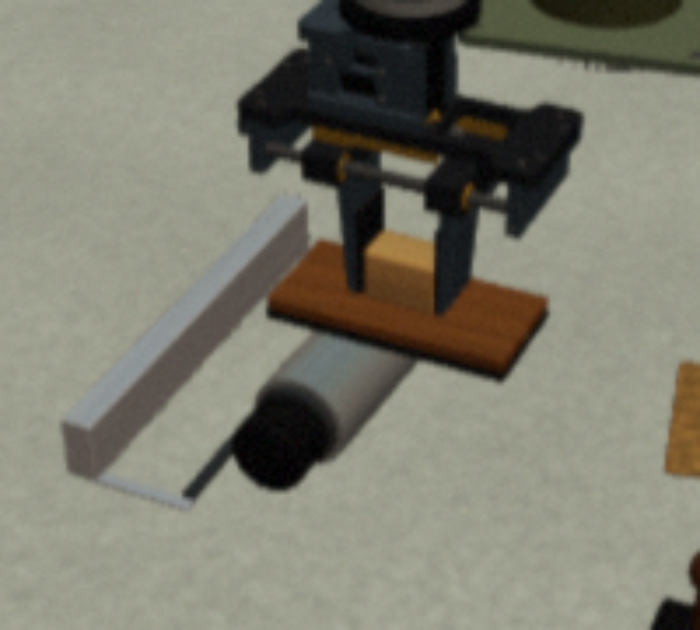

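Flask has rolled toward the lip with the pad, level. Easing a bit and continuing.

```bash
python3 -m jog '[[0.04,0,-0.005,-0.0003,0,0,0],[0.04,0,-0.005,0,0,0,0],[0.04,0,-0.005,0,0,0,0]]'>/dev/null; python3 st.py
```

```text
9.875 F [-5.25  1.24  6.14] T [ 0.027  0.886 -0.116] P [559.79 -34.07 270.69] rot [ 1.7999e+02 -1.6000e-01  1.7037e+02]
```

```bash
python3 -m jog '[[0.04,0,-0.005,0,0,0,0],[0.04,0,-0.005,0,0,0,0]]'>/dev/null; python3 st.py
```

```text
10.125 F [-5.32  0.54  7.62] T [ 0.11   1.019 -0.091] P [557.9  -43.89 270.71] rot [179.99  -0.2  170.37]
```

```bash
python3 -m jog '[[0.04,0.0005,-0.005,-0.0001,0,0,0],[0.04,0.0005,-0.005,-0.0001,0,0,0],[0.04,0.0005,-0.005,0,0,0,0]]'>/dev/null; python3 st.py
```

```text
10.5 F [-4.26  1.26  5.83] T [ 0.123  0.695 -0.012] P [554.42 -58.56 270.7 ] rot [ 1.7999e+02 -1.0000e-01  1.7038e+02]
```

```bash
python3 -m jog '[[0.04,0.0002,-0.004,0,0,0,0],[0.04,0.0002,-0.002,0,0,0,0]]'>/dev/null; python3 st.py
python3 - <<'E'
from h import *
F=vision.grab_frame('scene');cv2.imwrite(f'pics/s4.png',cv2.resize(F['color'][140:320,200:400],None,fx=3.5,fy=3.5))
E
```

```text
10.75 F [-4.13  0.47  5.71] T [ 0.159  0.652 -0.062] P [553.13 -64.49 270.67] rot [ 1.7999e+02 -8.0000e-02  1.7037e+02]
```

View pics/s4.png

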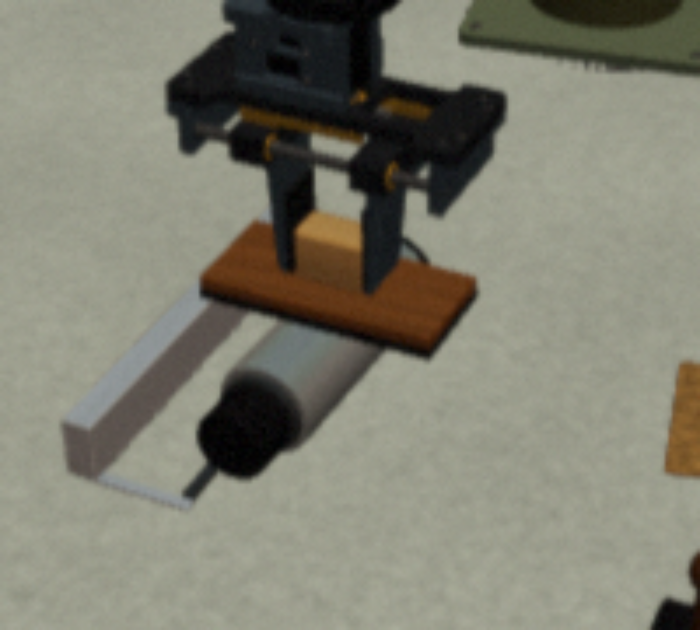

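```bash
python3 -m jog '[[0.04,0.0003,-0.002,0,0,0,0],[0.04,0.0003,-0.002,0,0,0,0]]'>/dev/null; python3 st.py
```

```text
11.05 F [-3.32  1.17  4.67] T [ 0.237  0.618 -0.063] P [552.15 -68.23 270.68] rot [ 1.7998e+02 -3.0000e-02  1.7038e+02]
```

```bash
python3 -m jog '[[0.04,0.0003,-0.002,0,0,0,0],[0.04,0.0002,-0.002,0,0,0,0]]'>/dev/null; python3 st.py
```

```text
11.3 F [-2.87  4.22  7.1 ] T [ 0.659  0.564 -0.004] P [551.18 -71.72 270.91] rot [179.92   0.   170.37]
```

```bash
python3 -m jog '[[0.04,0.0002,-0.002,0,0,0,0],[0.04,0.0002,-0.002,0,0,0,0]]'>/dev/null; python3 st.py
```

```text
11.55 F [-4.38  4.61 11.45] T [0.861 0.706 0.141] P [550.08 -75.42 271.4 ] rot [1.7989e+02 1.0000e-02 1.7037e+02]
```

Lip contact; force rising to ~13.7 N. Follow the climb.

```bash
python3 -m jog '[[0.04,0.0002,-0.001,-0.0006,0,0,0],[0.04,0.0001,-0.001,-0.0003,0,0,0]]'>/dev/null; python3 st.py
```

```text
11.8 F [-4.28  3.78  5.46] T [0.618 0.484 0.087] P [549.47 -77.48 271.86] rot [1.7992e+02 1.0000e-02 1.7038e+02]
```

```bash
python3 -m jog '[[0.04,0,-0.0015,-0.0004,0,0,0],[0.04,0,-0.0015,-0.0004,0,0,0]]'>/dev/null; python3 st.py
```

```text
12.05 F [-2.55  2.95  5.31] T [0.584 0.419 0.103] P [548.94 -80.44 272.44] rot [ 1.7993e+02 -1.0000e-02  1.7038e+02]
```

```bash
python3 -m jog '[[0.04,0,-0.0015,-0.0003,0,0,0],[0.04,0,-0.0015,-0.0003,0,0,0]]'>/dev/null; python3 st.py
```

```text
12.3 F [-3.83  2.8   4.76] T [0.528 0.437 0.13 ] P [548.42 -83.51 272.97] rot [ 1.7994e+02 -1.0000e-02  1.7039e+02]
```

```bash
python3 -m jog '[[0.04,0,-0.0015,-0.0003,0,0,0],[0.04,0,-0.0015,-0.0003,0,0,0]]'>/dev/null; python3 st.py
```

```text
12.55 F [-3.8   1.39  4.69] T [0.488 0.502 0.109] P [547.91 -86.65 273.43] rot [ 1.7998e+02 -2.0000e-02  1.7039e+02]
```

```bash
python3 -m jog '[[0.04,0,-0.002,-0.0003,0,0,0],[0.04,0,-0.002,-0.0002,0,0,0]]'>/dev/null; python3 st.py
```

```text
12.8 F [-3.36  1.55  6.05] T [0.424 0.565 0.086] P [547.23 -90.75 273.88] rot [ 1.7999e+02 -3.0000e-02  1.7039e+02]
```

```bash
python3 -m jog '[[0.04,0,-0.002,-0.0003,0,0,0],[0.04,0,-0.002,-0.0002,0,0,0]]'>/dev/null; python3 st.py
```

```text
13.05 F [-3.58  1.63  4.27] T [0.315 0.597 0.13 ] P [546.57 -94.8  274.23] rot [-1.8000e+02 -3.0000e-02  1.7039e+02]
```

```bash
python3 -m jog '[[0.04,0,-0.002,-0.0001,0,0,0],[0.04,0,-0.002,0,0,0,0]]'>/dev/null; python3 st.py
```

```text
13.3 F [-3.4   0.72  4.33] T [0.329 0.627 0.003] P [545.96 -98.74 274.4 ] rot [-1.8000e+02 -1.0000e-02  1.7039e+02]
```

```bash
python3 -m jog '[[0.04,0,-0.002,0,0,0,0],[0.04,0,-0.002,0,0,0,0]]'>/dev/null; python3 st.py
python3 - <<'E'
from h import *
F=vision.grab_frame('scene');cv2.imwrite(f'pics/s5.png',cv2.resize(F['color'][140:320,200:400],None,fx=3.5,fy=3.5))
E
```

```text
13.55 F [-4.35  0.97  4.45] T [0.305 0.749 0.134] P [ 545.24 -102.67  274.49] rot [-1.8000e+02 -2.0000e-02  1.7039e+02]
```

View pics/s5.png

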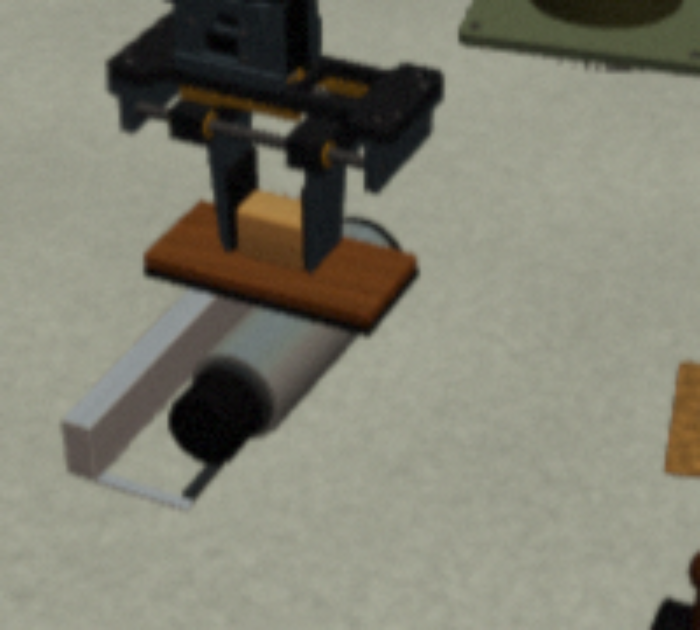

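Flask is on top of the lip (~3.9 mm high). Continuing over it.

```bash
python3 -m jog '[[0.04,0,-0.003,0,0,0,0],[0.04,0,-0.003,0,0,0,0]]'>/dev/null; python3 st.py
```

```text
13.85 F [-4.44  0.31  4.96] T [0.316 0.854 0.116] P [ 544.18 -108.58  274.5 ] rot [-1.8000e+02 -3.0000e-02  1.7039e+02]
```

```bash
python3 -m jog '[[0.04,0,-0.003,0,0,0,0],[0.04,0,-0.003,0,0,0,0]]'>/dev/null; python3 st.py
```

```text
14.1 F [-5.63  0.84  5.92] T [0.36  0.92  0.112] P [ 543.07 -114.51  274.49] rot [-1.800e+02 -5.000e-02  1.704e+02]
```

```bash
python3 -m jog '[[0.04,0,-0.002,0,0,0,0],[0.04,0,-0.002,0,0,0,0]]'>/dev/null; python3 st.py
```

```text
14.35 F [-4.13  0.41  4.92] T [0.357 0.833 0.058] P [ 542.44 -118.47  274.46] rot [-1.7999e+02 -5.0000e-02  1.7040e+02]
```

```bash
python3 -m jog '[[0.04,0.0003,-0.002,0,0,0,0],[0.04,0.0003,-0.002,0.0001,0,0,0]]'>/dev/null; python3 st.py
```

```text
14.6 F [-3.35 -0.22  4.86] T [0.283 0.69  0.089] P [ 541.48 -122.35  274.37] rot [-1.7999e+02  2.0000e-02  1.7039e+02]
```

```bash
python3 -m jog '[[0.04,0.0003,-0.002,0.0001,0,0,0],[0.04,0.0002,-0.002,0.0002,0,0,0]]'>/dev/null; python3 st.py
```

```text
14.85 F [-1.65 -0.87  3.88] T [0.216 0.464 0.108] P [ 540.55 -126.22  274.16] rot [-1.7999e+02  7.0000e-02  1.7039e+02]
```

```bash
python3 -m jog '[[0.04,0.0003,-0.002,0.0002,0,0,0],[0.04,0.0002,-0.002,0.0002,0,0,0]]'>/dev/null; python3 st.py
```

```text
15.1 F [-0.31 -2.19  3.87] T [0.056 0.169 0.056] P [ 539.59 -130.14  273.91] rot [-1.7999e+02  1.3000e-01  1.7038e+02]
```

```bash
python3 -m jog '[[0.04,0,-0.0015,0.0003,0,0,0],[0.04,0,-0.0015,0.0003,0,0,0]]'>/dev/null; python3 st.py
```

```text
15.35 F [-0.49 -1.24  6.31] T [0.047 0.245 0.04 ] P [ 539.08 -133.11  273.56] rot [-1.7998e+02  1.2000e-01  1.7039e+02]
```

```bash
python3 -m jog '[[0.04,0,-0.0015,0.0003,0,0,0],[0.04,0,-0.0015,0.0003,0,0,0]]'>/dev/null; python3 st.py
```

```text
15.6 F [-0.52 -2.06  7.28] T [0.111 0.443 0.11 ] P [ 538.56 -136.11  273.17] rot [-1.7997e+02  1.3000e-01  1.7040e+02]
```

```bash
python3 -m jog '[[0.04,0,-0.0015,0.0004,0,0,0],[0.04,0,-0.0015,0.0003,0,0,0]]'>/dev/null; python3 st.py
```

```text
15.85 F [-1.14 -2.8   8.53] T [-0.06   0.486  0.149] P [ 538.   -139.2   272.67] rot [-1.7995e+02  1.3000e-01  1.7041e+02]
```

```bash
python3 -m jog '[[0.04,0,-0.0015,0.0004,0,0,0],[0.04,0,-0.0015,0.0004,0,0,0]]'>/dev/null; python3 st.py
```

```text
16.1 F [-2.04 -2.75 10.93] T [-0.023  0.658  0.159] P [ 537.46 -142.25  272.09] rot [-1.7993e+02  1.3000e-01  1.7042e+02]
```

```bash
python3 -m jog '[[0.04,0,-0.0015,-0.0001,0,0,0],[0.04,0,-0.0015,0.0001,0,0,0]]'>/dev/null; python3 st.py
```

```text
16.35 F [-0.56 -2.08  6.23] T [-0.021  0.396  0.129] P [ 536.91 -145.16  271.64] rot [-1.7994e+02  1.1000e-01  1.7042e+02]
```

```bash
python3 -m jog '[[0.04,0,-0.0015,0.0002,0,0,0],[0.04,0,-0.0015,0.0003,0,0,0]]'>/dev/null; python3 st.py
python3 - <<'E'
from h import *
F=vision.grab_frame('scene');cv2.imwrite(f'pics/s6.png',cv2.resize(F['color'][140:320,200:400],None,fx=3.5,fy=3.5))
E
```

```text
16.6 F [-1.57 -1.94  8.43] T [0.179 0.527 0.192] P [ 536.3  -147.97  271.07] rot [-1.7997e+02  7.0000e-02  1.7040e+02]
```

View pics/s6.png

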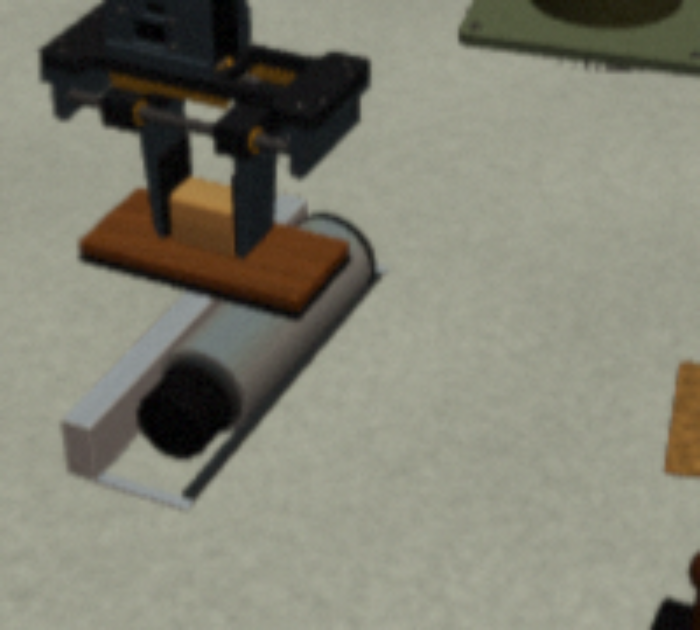

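Flask is past the lip, nearly back at desk height, short of the rail.

```bash
python3 -m jog '[[0.04,0,-0.002,0,0,0,0],[0.04,0,-0.002,0,0,0,0]]'>/dev/null; python3 st.py
```

```text
16.9 F [-1.48 -0.93  5.71] T [0.266 0.319 0.159] P [ 535.41 -151.7   270.66] rot [-1.800e+02  1.000e-02  1.704e+02]
```

```bash
python3 -m jog '[[0.04,0,-0.002,0,0,0,0],[0.04,0,-0.002,0,0,0,0]]'>/dev/null; python3 st.py
```

```text
17.15 F [-1.83  0.48  6.2 ] T [0.468 0.286 0.145] P [ 534.73 -155.38  270.65] rot [1.7996e+02 1.0000e-02 1.7039e+02]
```

```bash
python3 -m jog '[[0.04,0,-0.0015,0,0,0,0],[0.04,0,-0.0015,0,0,0,0]]'>/dev/null; python3 st.py
```

```text
17.4 F [-1.65  3.95  4.78] T [0.974 0.106 0.112] P [ 534.31 -157.82  270.56] rot [1.7986e+02 1.0000e-02 1.7034e+02]
```

```bash
python3 -m jog '[[0.04,0,-0.001,0,0,0,0],[0.04,0,-0.0005,0,0,0,0],[0.04,0,0,0,0,0,0]]'>/dev/null; python3 st.py
python3 - <<'E'
from h import *
import fl
F=vision.grab_frame('scene');cv2.imwrite(f'pics/s7.png',cv2.resize(F['color'][140:320,200:400],None,fx=3.5,fy=3.5)); W=cloud(F); fl.flask(F,W,'scene'); fl.rail(F,W,'scene')
E
```

```text
17.775 F [-0.5   2.81  4.8 ] T [0.964 0.133 0.137] P [ 534.18 -159.26  270.53] rot [1.7987e+02 2.0000e-02 1.7035e+02]
scene flask p 0.76 yaw -10.42 z 29.9 err 0.83 ends [ 472.2 -102.2] [ 625.9 -130.4] len 156.2 mid [ 549.1 -116.3] 778
scene rail top rect [ 553.6 -158.1] [ 22.7 271.4] 81.08856201171875 line yaw -9.126645 [ 603.027  -164.4704] 449 39.8176034717867
```

View pics/s7.png

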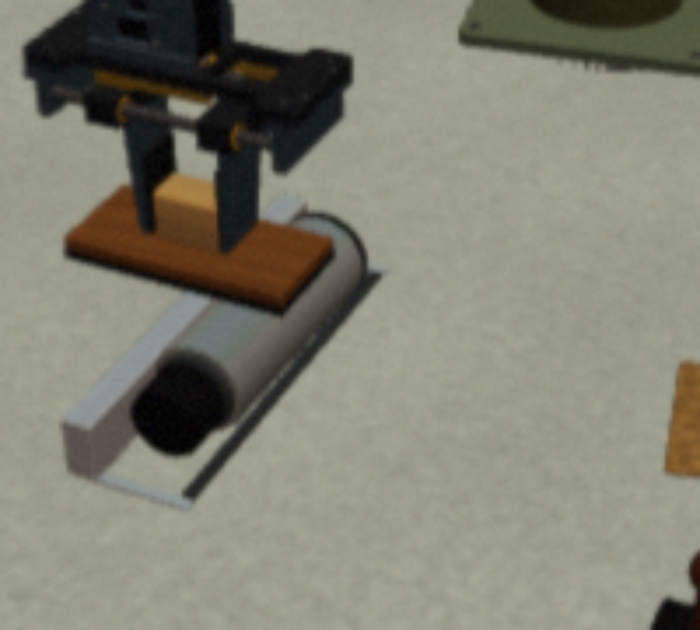

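```bash
python3 -m jog '[[0.04,0,-0.001,0.0001,0,0,0],[0.04,0,-0.001,0,0,0,0],[0.04,0,-0.001,0,0,0,0]]'>/dev/null; python3 st.py
python3 - <<'E'
from h import *
import fl
for i in range(3):
  F=vision.grab_frame('scene'); W=cloud(F); fl.flask(F,W,'scene');
E
```

```text
18.3 F [-0.16  2.11  4.74] T [0.99  0.036 0.132] P [ 533.83 -162.22  270.56] rot [1.7987e+02 6.0000e-02 1.7034e+02]
scene flask p 0.83 yaw -9.7 z 30.0 err 0.92 ends [ 471.8 -104. ] [ 625.4 -130.3] len 155.8 mid [ 548.6 -117.1] 757
scene flask p 0.97 yaw -9.63 z 29.9 err 0.8 ends [ 471.7 -104. ] [ 625.6 -130.2] len 156.1 mid [ 548.6 -117.1] 774
scene flask p 0.82 yaw -9.62 z 29.9 err 0.85 ends [ 473.  -104.3] [ 625.6 -130.2] len 154.7 mid [ 549.3 -117.2] 747
```

Flask now parallel to the rail (-9.63° vs -9.6°) at ~30.6 mm. Lifting the pad straight off.

```bash
python3 -m jog '[[0.04,0,0,-0.001,0,0,0],[0.04,0,0,-0.003,0,0,0],[0.04,0,0,-0.01,0,0,0],[0.04,0,0,-0.015,0,0,0],[0.04,0,0,-0.012,0,0,0],[0.04,0,0,0,0,0,0]]'
python3 - <<'E'
from h import *
import fl
F=vision.grab_frame('scene'); cv2.imwrite(f'pics/s8.png',cv2.resize(F['color'][120:320,200:400],None,fx=3,fy=3)); W=cloud(F); fl.flask(F,W,'scene');
E
```

```text
time_s: 19.35
ee_pos: [533.8, -163.0, 313.0]
ee_rot: [-180.0, 0.2, 170.4]
force: [-0.2, 0.8, -2.6]
gripper_width: 46.1
scene flask p 0.83 yaw -9.66 z 29.9 err 0.84 ends [ 474.6 -104.4] [ 625.1 -130. ] len 152.7 mid [ 549.9 -117.2] 1182
```

View pics/s8.png

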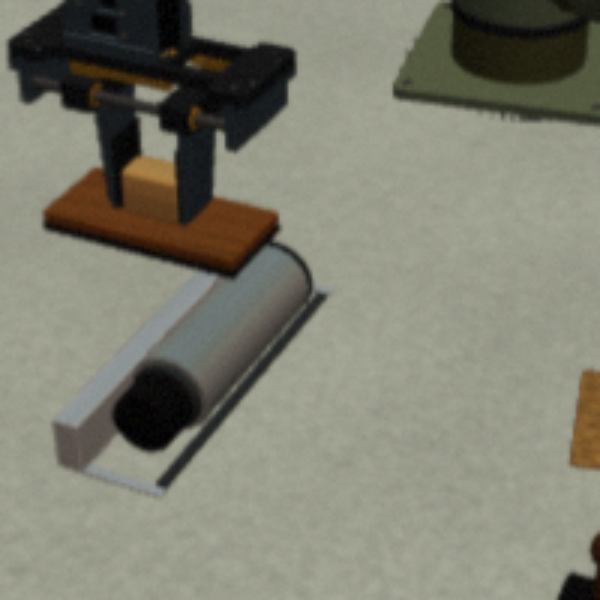

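```bash
python3 -m jog '[[0.04,0.0038,0.0216,0,0,0,0],[0.04,0.0076,0.0432,0,0,0,0],[0.04,0.0076,0.0432,0,0,0,0],[0.04,0.0076,0.0432,0,0,0,0],[0.04,0.0076,0.0432,0,0,0,0],[0.04,0.0076,0.0432,0,0,0,0],[0.04,0.0076,0.0432,0,0,0,0],[0.04,0.0076,0.0432,0,0,0,0],[0.04,0.0076,0.0432,0,0,0,0],[0.04,0.0038,0.0216,0,0,0,0],[0.04,0,0,0,0,0,-0.1275],[0.04,0,0,0,0,0,-0.1275]]'
python3 -m jog '[[0.04,0,0,0.03,0,0,0],[0.04,0,0,0.03,0,0,0],[0.04,0,0,0.02,0,0,0],[0.04,0,0,0.008,0,0,0],[0.04,0,0,0,0,0,0]]'
python3 - <<'E'
from h import *
F=vision.grab_frame('scene'); cv2.imwrite(f'pics/s9.png',cv2.resize(F['color'][150:330,330:570],None,fx=3,fy=3))
E
```

```text
time_s: 20.95
ee_pos: [530.8, 231.8, 310.8]
ee_rot: [-179.9, -0.1, -174.7]
force: [0.8, 0.7, -1.6]
gripper_width: 45.9
time_s: 21.58
ee_pos: [531.1, 231.6, 223.1]
ee_rot: [-180.0, -0.0, -175.0]
force: [0.6, -0.3, -2.9]
gripper_width: 45.9
```

View pics/s9.png

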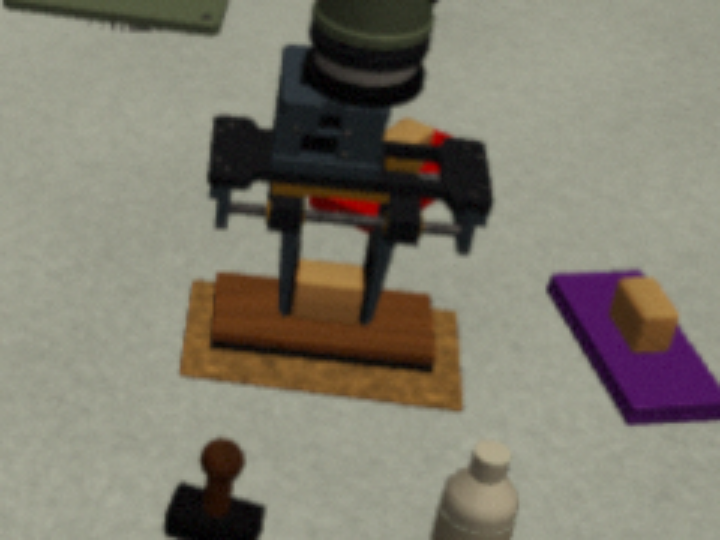

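Pad hovers centred over the mat. Lowering to contact.

```bash
python3 -m jog '[[0.04,0,0,0.005,0,0,0],[0.04,0,0,0.002,0,0,0],[0.04,0,0,0,0,0,0]]'>/dev/null; python3 st.py
```

```text
22.0 F [-0.04  0.27 -2.04] T [0.027 0.046 0.009] P [530.98 231.91 216.42] rot [ 180.    0. -175.]
```

```bash
python3 -m jog '[[0.04,0,0,0.001,0,0,0],[0.04,0,0,0,0,0,0]]'>/dev/null; python3 st.py
```

```text
22.25 F [ 0.15 -0.58 -2.68] T [ 0.033 -0.008 -0.026] P [531.01 231.93 215.37] rot [ 180.    0. -175.]
```

```bash
python3 -m jog '[[0.04,0,0,0.0005,0,0,0],[0.04,0,0,0,0,0,0]]'>/dev/null; python3 st.py
```

```text
22.5 F [ 0.19  0.37 -2.51] T [ 0.025  0.071 -0.037] P [531.02 231.93 214.87] rot [ 179.99    0.   -175.  ]
```

```bash
python3 -m jog '[[0.04,0,0,0.0004,0,0,0],[0.04,0,0,0,0,0,0]]'>/dev/null; python3 st.py
```

```text
22.75 F [-0.49 -0.45  0.28] T [0.046 0.215 0.038] P [531.02 231.9  214.75] rot [ 1.7999e+02  1.0000e-02 -1.7500e+02]
```

```bash
python3 -m jog '[[0.04,0,0,0.0003,0,0,0],[0.04,0,0,0,0,0,0]]'>/dev/null; python3 st.py
```

```text
23.0 F [-2.7  -0.96  5.58] T [-0.111  0.388  0.038] P [531.01 231.88 214.75] rot [ 1.7999e+02  2.0000e-02 -1.7500e+02]
```

Seated on the mat (light contact). Ease, open, and retreat upward.

```bash
python3 -m jog '[[0.04,0,0,-0.0003,0,0,0],[0.06,0,0,0,0,0,0],[0.09,0,0,0,0,0,0],[0.09,0,0,0,0,0,0],[0.09,0,0,0,0,0,0],[0.09,0,0,0,0,0,0]]'
python3 -m jog '[[0.09,0,0,-0.02,0,0,0],[0.09,0,0,-0.05,0,0,0],[0.09,0,0,-0.05,0,0,0],[0.09,0,0,-0.05,0,0,0],[0.09,0.04,0,-0.02,0,0,0],[0.09,0.05,0,0,0,0,0],[0.09,0.05,0,0,0,0,0],[0.09,0.05,0,0,0,0,0],[0.09,0,0,0,0,0,0]]'
python3 m.py | grep -A2 -E '==|pad|mat'; python3 fl.py
python3 - <<'E'
from h import *
for c in ('scene','top'):
  F=vision.grab_frame(c);cv2.imwrite(f'pics/{c}9.png',F['color'])
E
```

```text
time_s: 23.75
ee_pos: [531.0, 231.9, 214.4]
ee_rot: [180.0, -0.0, -175.0]
force: [-0.1, 0.3, 0.2]
gripper_width: 89.2
time_s: 24.88
ee_pos: [338.9, 214.6, 404.6]
ee_rot: [180.0, -0.0, -174.9]
force: [0.9, 0.0, 0.8]
gripper_width: 89.8
== scene desk z med 1.1147279966592123
flask_mid 0.95 2019 z pct [17.4 49.4 61.3] mean [ 582.8 -109.7   46.2] (array([ 564.2, -112.2]), array([ 59.3, 209.1]), 74.1)
pad_grip 0.86 1165 z pct [ 2.1 16.8 51.2] mean [333.4 273.4  20.2] (array([306.6, 280. ]), array([ 68.2, 171.2]), 61.4)
   block top [318.3 275.4  49.3] 120 (array([316. , 275.6]), array([24.5, 44.3]), 62.0)
   board (array([306.6, 280. ]), array([ 68.2, 171.2]), 61.4) 16.21828976536034
pad_grip 0.65 1823 z pct [ 1.7 17.7 53. ] mean [506.  447.4  21.1] (array([485.2, 454. ]), array([149.7,  86.6]), 18.9)
   block top [488.4 445.5  50.9] 188 (array([483.9, 446.5]), array([47.1, 29.3]), 18.6)
   board (array([485.2, 454. ]), array([149.7,  86.6]), 18.9) 17.192334836669716
pad_grip 0.58 1913 z pct [ 6.8 20.9 55.1] mean [544.4 233.8  24.1] (array([535.4, 236. ]), array([ 73.7, 154.6]), 5.9)
   b
[... 1968 characters left out ...]
72.1 77.6] mean [ 478.7 -370.6   61.4] (array([ 471.4, -385.1]), array([79.5, 54.5]), 53.5)
bay 0.75 1420 z pct [-1.1 38.3 43. ] mean [ 556.7 -152.8   33. ] (array([ 556.1, -134. ]), array([ 83.1, 268.5]), 80.7)
scene flask p 0.59 yaw -9.64 z 29.9 err 0.88 ends [ 473.  -104.2] [ 625.1 -130. ] len 154.3 mid [ 549.  -117.1] 1224
scene rail top rect [ 551.2 -157.6] [ 23.1 275.2] 80.4837417602539 line yaw -9.096164 [ 570.5651  -159.85936] 717 39.95232545688941
top flask p 0.64 yaw -9.75 z 28.6 err 1.08 ends [ 473.5 -104.8] [ 622.8 -130.4] len 151.5 mid [ 548.2 -117.6] 2033
top rail top rect [531.8 230.2] [28.6 47.1] 4.444644927978516 line yaw -85.97899 [531.3729  228.69063] 352 52.06357617957417
```

View pics/scene9.png

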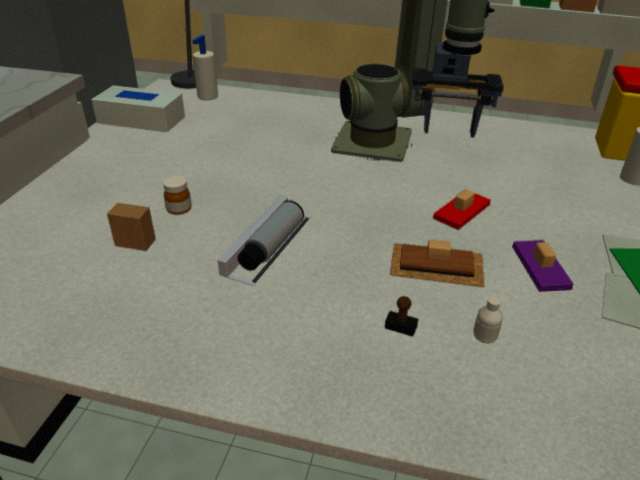

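View pics/top9.png

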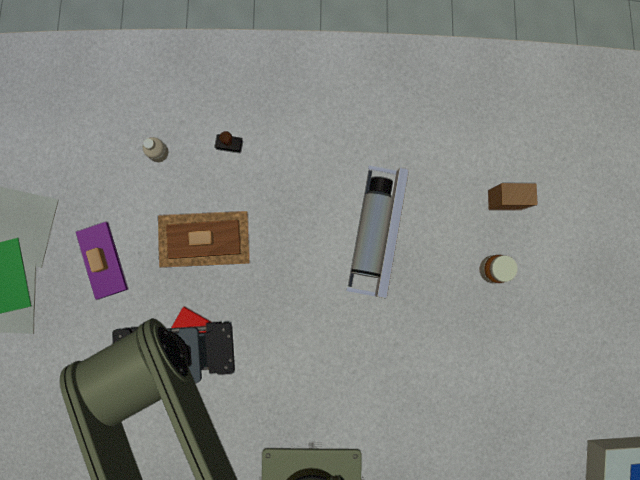

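The flask (top 372,233) lies along the rail inside the lip. The pad (200,238) is on its mat. The bystanders and both look-alikes are where they started, and the arm is clear. Handing in.

```bash
python3 -c "
from workcell import ticket,status
print(ticket.job_done(), status.state()['time_s'])"
```

```text
the job is handed in; nothing more can be done
the job is handed in; nothing more can be done
```

I rolled the flask under the pad, over the lip (about 4 mm high) and against the stop rail. I then set the pad back on its mat and handed the job in at about 26 s.

**Press force:** It was mostly 6–11 N. The highest readings were about 14 N, once climbing the lip and once coming down off it, against the 20 N dent limit. I sampled force only between moves, so a brief higher peak could have gone unseen.

**Flask:** Its axis is 30–31 mm from the rail face, where 30 mm means touching. Its yaw reads -9.6° (scene camera) and -9.75° (top camera), against about -9.6° for the rail. It touched the rail slightly askew at first, so I slid the pad a few mm further to square it up, and it stayed put when I lifted off.

**Pad:** It lies flat on the mat, 2–3 mm off centre by the top camera. The two cameras differ by about 4 mm in x.

**Other things:** In the last pictures the jar, carton, stamp, bottle and both look-alike pads look unmoved; the arm partly hides the red one in the top view.

**Bad reading:** The final top-camera rail measurement locked onto the pad instead, so I discarded it and used the first one.

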